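Vent and open the air-duster canister

ROBOT

A 6-joint arm with a two-finger parallel gripper is mounted at the origin on the work surface. World frame = base frame: x ahead of the robot, y to its left, z up, the work surface at z = 0. Lengths are in m, angles in rad, forces in N, time in s.
With the tool pointing down it reaches from about 0.35 to 0.975 m from the base axis. Payload 4.9 kg.
Tool frame: the origin (TCP) lies on the mounting face of the last link; the fingertips stand 173 mm ahead of it and the grasp point (between the pads) lies 155 mm ahead of it; z points along the fingers, y is the direction in which the jaws open and shut (so a half turn about z gives the same grasp; the last joint's range is limited). The gripper opens to 85 mm and grips with 20 to 120 N. Pads are 22 mm wide; open, the fingers measure 114 mm over their backs; the gripper's body (76 mm by 85 mm) begins 54 mm behind the grasp point. The pads swing forward as they close: fully open they stand 13 mm farther back than shut.
Start: joints at [-1.434, 0.053, 1.613, -0, 1.476, -0.119], TCP at [0.158, -0.605, 0.405] pointing down, gripper open.
Joint ranges: [-3.01, 3.01], [-1.01, 2.22], [0.06, 2.58], [-1.02, 4.17], [0.09, 2.62], [-3.14, 3.14]. Speed limits (rad/s): [2.57, 2.57, 3.14, 3.14, 3.14, 3.14].

INTERFACE

Orientations are given as a unit quaternion [w, x, y, z].
In Python, from plant import manip gives the robot as it stands.
- The arm moves only by the tool play_rows, never from a script. Its argument "increments" is a list of rows, each an object with "offset": the shift along the tool's x, y, z in mm, a list of three; "twist": the turn about the tool's z in rad; "grip": the opening, from 0 (shut) to 1 (fully open). In form: [{"offset": [dx, dy, dz], "twist": twist, "grip": grip}, ...]. A call has 1 to 5 rows; each row is the pose to reach, as a shift and turn from the pose commanded when the call began, along the tool's axes at that moment; what a row does not reach only later rows make up. A row lasts 1/12 s, in which the tool goes at most 41.7 mm and 7.16 degrees, less where a joint would pass 70% of its speed; a pose out of reach is approached as far as the arm can. A call with a gripper value outside its range is refused whole. The fingers move at their own pace and stop on an object; the grip force is fixed at half the most. Time passes only in rows, so rows that repeat a pose let the fingers close. It gives the time, the measured TCP pose, the force and the opening at its end, in the units of the state.
- manip.state(): the state, without advancing time (a new reading comes with each control period).
- manip.grab_frame(name): name is "scene" or "top" or "wrist"; returns the picture (384x512x3 uint8, blue, green, red); there is no depth.
- manip.get_calibration(name): a dict with "fx", "fy", "cx", "cy" (pixels), "T" (4x4, takes a point from camera to world coordinates). Camera axes: x right, y down, z forward; pixel columns grow to the right and rows downward; lengths in m; the calibration is good to about 2 mm. The wrist camera is an equidistant fisheye: a pixel r from the principal point sees the ray r / f radians off the axis. A picture is of the moment at which its call begins: read the wrist's pose just before it. get_calibration takes no time and is no camera call; for the wrist camera it gives the pose at the moment of the call.
- manip.job_done(): hands the job in, once; it reports no verdict.
Trained networks look in the newest picture that a camera, given by its name, has taken for a name from the list of things; names that differ only in an ending like _2 or _b are one class to them, and where a whole thing is asked for, a point or a joint stands for the part that bears it (a point fixed in the world has none). Each returns a list of dicts, best first, with "p" (0 to 1); they miss things now and then, are a little off and sometimes report something else, mostly with a low value. They report only what shows in the picture. A call takes as long as a camera call. They do not tell look-alikes from the thing itself.
- manip.boxes_of(query, camera): "xyz" ([x, y, z] in m, in the coordinates of the camera as it stood for that picture, good to about 4 mm: the middle of the surface that is visible of it).
- manip.tip_of(query, camera): "xyz" ([x, y, z] in m, in the coordinates of the camera as it stood for that picture, good to about 4 mm: a listed point, or the origin of a listed thing).
The state is a dict: "time": time; "joint_pos": joint angles; "joint_vel": joint speeds; "joint_efforts": joint torques, N m; "tool_pos": TCP position; "tool_rot": TCP orientation; "contact_force": force on the tool from outside, world axes, zero at the start; "ft_torque": the same for the moment, N m; "gripper_width": opening from 0.0 (shut) to 1.0 (fully open).
Only numpy, scipy, OpenCV 4.12 (cv2) and the standard library are available. Lean on these libraries where they do the work, as an engineer would, in place of code of your own. Each camera call takes 0.05 s, during which the arm holds its last target. There are 200 camera calls.

TASK

Let the leftover pressure out of the blue air-duster canister by pushing its sprung nozzle cap (black with an orange grip knob and red tip) all the way down and letting it spring back up. Then unscrew the cap - nobody knows whether this one has a left-hand or a right-hand thread, so feel which way it gives - lift it off and finish still holding it upright in the gripper, at least 10 cm higher than it sat, touching nothing else. Leave the book, the rubber blower and the brush where they lie.

Things in the scene. Friction and masses are not known exactly. Their poses are not given: they have to be found in the camera images.
- canister: Blue metal canister 72 mm in diameter with a light metal band, on a dark round foot 120 mm in diameter and 15 mm thick that is fixed to the table; it cannot move. Origin: centre of the foot's underside, on the table; z up along the canister's axis. Its shoulder ends 122 mm up, and an open metal neck (45 mm in diameter) goes up to 150 mm, hidden under the cap at first.
- cap_grip (a point): Centre of the round orange grip knob on the loose black nozzle cap (about 90 g). Knob: upright cylinder 26 mm in diameter, 32 mm high (16 mm up and down from here), grasped from above at any yaw. Under it is the cap's round flange, 54 mm in diameter, with one white dash, its skirt reaching to 44 mm below here. The cap sits on the canister's axis, this point 180 mm above the canister's origin.
- cap_nozzle (a point): Tip of the red nozzle stub (12 mm wide, 10 mm high) on top of the cap's grip knob, 26 mm above cap_grip. The cap rests on a spring: pushing it down takes about 4 N at first, 10 N at the bottom of its 6 mm stroke; it can be pushed by the stub or while gripped, and springs back when let up.
- cap: The same cap; origin on its axis, 41 mm below cap_grip. Coarse thread, hand differs from start to start. The tight way it meets a hard stop after 3 to 18 degrees, where the fingers slip round the knob (0.5 to 1 N m if gripped with 60 N); the loose way it turns easily (under 0.15 N m, no pushing) and is free after 60 degrees (turn 65 to 100), then lifts straight up, clear after 15 mm.
- book_mid (a point): Bystander: middle of a closed grey book, 130 x 190 x 30 mm, lying flat.
- blower_mid (a point): Bystander: middle of a dark rubber bulb blower, 58 mm in diameter, 70 mm high, standing with its thin red nozzle (to 108 mm) upwards.
- brush_grip (a point): Bystander: middle of the handle of a dusting brush that lies on the table beyond the canister.
Mind the look-alikes: they are no part of the job. Leave any purple or turquoise look-alike of the cap alone.

How it is judged:
On the way, in this order (a step that is already met when the one before it is completed fails the run):
1. the seated cap is pushed down (at least 4 mm of its 6 mm stroke) (z of cap_grip in the frame of canister below 0.176 m and horizontal distance between cap_grip and canister below 0.01 m), for 0.1 s.
2. the cap has sprung back up (to within 1.8 mm of its height at the start) (z of cap_grip in the frame of canister above 0.1782 m), for 0.1 s.
3. the cap, unscrewed, is lifted off the neck (risen 25 mm) (z of cap_grip in the frame of canister above 0.205 m), for 0.1 s.
At the end, for the whole second after the job is handed in: The cap is held still and upright (within 17 degrees) between the fingers, its grip point at least 85 mm higher above the canister's foot than at the start, and it does not touch the canister (z of cap_grip in the frame of canister above 0.265 m and angle between cap_grip's own z axis and vertical below 0.3 rad and contact force between cap and the fingers above 2 N and contact force between cap and canister below 0.1 N and linear speed of cap below 0.03 m/s); the arm keeps its last pose, push and grip.
It fails at once if the book is pushed away or lifted (more than 30 mm) (distance of book_mid from where it was at the start of the episode above 0.03 m).
It fails at once if the rubber blower is pushed away or lifted (more than 30 mm) (distance of blower_mid from where it was at the start of the episode above 0.03 m).
It fails at once if the brush is pushed away or lifted (more than 30 mm) (distance of brush_grip from where it was at the start of the episode above 0.03 m).
It also fails if it takes over 51 s, if anything falls off the work surface, if the arm or the gripper's body presses on something with over 40 N, if the wrist force passes 120 N, or if a joint passes its speed limit or range.

## Working session

There is one attempt and no reset: what is moved stays moved. The work goes in short steps, Python scripts to look and compute and a tool call to move; the robot and the scene stay as the last step left them, time stands still between calls to the robot, and variables do not carry over. Pictures are saved under pics/ and viewed, about 8 in all and at most 12, crops included, and the job is handed in when it is done.

Besides the shell and the picture viewer there is one more tool, called after ">>>" as name([rows], argument=value, ...), one row to a line, values as JSON. play_rows: Moves the arm, as the interface text tells. Its arguments: {"type":"object","properties":{"increments":{"type":"array"}},"required":["increments"]}

```bash
mkdir -p pics; cat > h.py <<'E'
from plant import manip
import numpy as np, cv2
def w(name,p,T=None):
    T=np.array(manip.get_calibration(name)["T"]) if T is None else T
    return (T@np.r_[p,1])[:3]
def px(name,P):
    c=manip.get_calibration(name); p=np.linalg.inv(np.array(c["T"]))@np.r_[P,1]
    return c["fx"]*p[0]/p[2]+c["cx"],c["fy"]*p[1]/p[2]+c["cy"]
E
python3 - <<'E'
from h import *
for n in("scene","top"):
    cv2.imwrite(f"pics/{n}1.png",manip.grab_frame(n))
    for q in("cap_grip","cap_nozzle","canister","book_mid","blower_mid","brush_grip"):
        for d in manip.tip_of(q,n): P=w(n,d["xyz"]); print(n,q,round(d["p"],2),P.round(3),np.round(px(n,P)))
s=manip.state(); print({k:np.round(s[k],3) for k in s})
E
```

```text
scene cap_grip 0.79 [0.707 0.118 0.04 ] [269. 260.]
scene cap_grip 0.61 [0.558 0.066 0.18 ] [306. 169.]
scene cap_nozzle 0.9 [0.564 0.064 0.203] [304. 162.]
scene cap_nozzle 0.75 [0.717 0.116 0.064] [265. 255.]
scene cap_nozzle 0.71 [ 0.574 -0.092  0.064] [254. 176.]
scene canister 0.83 [ 0.556  0.063 -0.002] [300. 224.]
scene book_mid 0.81 [0.586 0.337 0.017] [384. 301.]
scene book_mid 0.29 [ 0.512 -0.247  0.031] [237. 148.]
scene book_mid 0.15 [0.561 0.065 0.137] [303. 184.]
scene blower_mid 0.89 [ 0.511 -0.245  0.029] [237. 149.]
scene brush_grip 0.97 [0.79  0.004 0.011] [208. 256.]
top cap_grip 0.93 [0.556 0.063 0.179] [232. 227.]
top cap_grip 0.71 [ 0.578 -0.089  0.047] [287. 223.]
top cap_grip 0.61 [0.71  0.113 0.043] [215. 179.]
top cap_nozzle 0.84 [0.705 0.114 0.068] [214. 179.]
top cap_nozzle 0.64 [0.559 0.061 0.21 ] [232. 225.]
top cap_nozzle 0.57 [ 0.576 -0.091  0.071] [289. 223.]
top canister 0.56 [0.564 0.064 0.001] [233. 231.]
top book_mid 0.67 [0.582 0.338 0.019] [137. 225.]
top blower_mid 0.55 [ 0.511 -0.249  0.031] [344. 247.]
top blower_mid 0.26 [0.559 0.063 0.21 ] [231. 225.]
top brush_grip 0.57 [0.789 0.003 0.008] [253. 155.]
{'time': np.float64(0.7), 'joint_pos': array([-1.434,  0.053,  1.613, -0.   ,  1.476, -0.119]), 'joint_vel': array([-0.001,  0.001, -0.001, -0.001,  0.   ,  0.001]), 'joint_efforts': array([ 0.0000e+00, -3.9355e+01, -3.7037e+01, -0.0000e+00,  1.0000e-03,
        0.0000e+00]), 'tool_pos': array([ 0.158, -0.605,  0.405]), 'tool_rot': array([ 0.   ,  0.992,  0.128, -0.   ]), 'contact_force': array([ 0.347, -0.396, -0.715]), 'ft_torque': array([ 0.027, -0.033,  0.031]), 'gripper_width': np.float64(1.001)}
```

View pics/scene1.png

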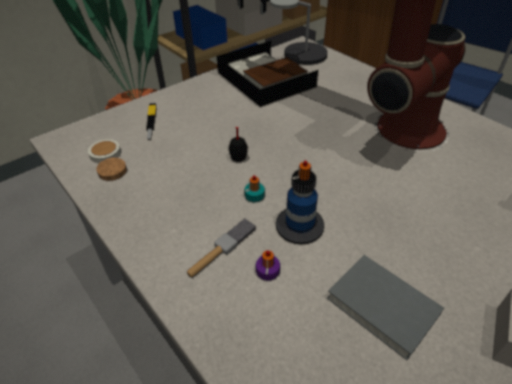

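View pics/top1.png

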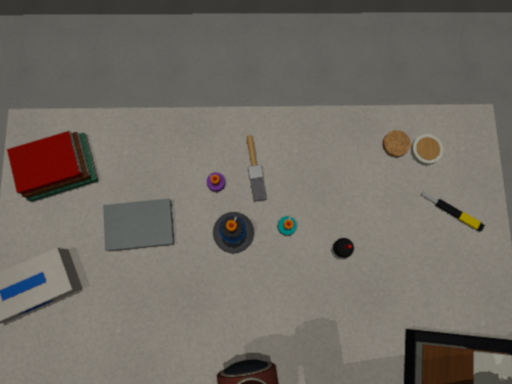

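Candidates for the cap are the black/orange one on the blue canister (scene 305,170; top 232,227), the purple one (scene 267,264; top 215,180) and the turquoise one (scene 255,190; top 287,224). I pick the one on the canister at about (0.559, 0.064): its grip height of 0.18 matches and both cameras agree. I'll check it in a wrist crop on the way.

>>> play_rows([
  {"offset": [25,-25,-12],"twist": 0,"grip": 1},
  {"offset": [50,-49,-24],"twist": 0,"grip": 1},
  {"offset": [75,-74,-36],"twist": 0,"grip": 1},
  {"offset": [100,-98,-48],"twist": 0,"grip": 1},
  {"offset": [125,-123,-60],"twist": 0,"grip": 1},
])

```text
time: 1.12
tool_pos: [0.2484, -0.4526, 0.4653]
tool_rot: [0.0, 0.992, 0.127, 0.0]
contact_force: [0.8, -1.4, 0.3]
gripper_width: 1.002
```

>>> play_rows([
  {"offset": [25,-25,0],"twist": 0,"grip": 1},
  {"offset": [50,-49,0],"twist": 0,"grip": 1},
  {"offset": [75,-74,0],"twist": 0,"grip": 1},
  {"offset": [100,-98,0],"twist": 0,"grip": 1},
  {"offset": [125,-123,0],"twist": 0,"grip": 1},
])

```text
time: 1.53
tool_pos: [0.3382, -0.3018, 0.465]
tool_rot: [0.0, 0.992, 0.127, 0.0]
contact_force: [0.8, 0.2, -0.6]
gripper_width: 1.002
```

>>> play_rows([
  {"offset": [25,-25,0],"twist": 0,"grip": 1},
  {"offset": [50,-49,0],"twist": 0,"grip": 1},
  {"offset": [75,-74,0],"twist": 0,"grip": 1},
  {"offset": [100,-98,0],"twist": 0,"grip": 1},
  {"offset": [125,-123,0],"twist": 0,"grip": 1},
])

```text
time: 1.95
tool_pos: [0.428, -0.1511, 0.4651]
tool_rot: [0.0, 0.992, 0.127, 0.0]
contact_force: [0.4, 0.3, 0.1]
gripper_width: 1.001
```

>>> play_rows([
  {"offset": [25,-25,0],"twist": -0.12,"grip": 1},
  {"offset": [50,-49,0],"twist": -0.24,"grip": 1},
  {"offset": [75,-74,0],"twist": -0.36,"grip": 1},
  {"offset": [100,-98,0],"twist": -0.48,"grip": 1},
  {"offset": [125,-123,0],"twist": -0.6,"grip": 1},
])

```text
time: 2.37
tool_pos: [0.5179, -0.0004, 0.465]
tool_rot: [0.0, 0.909, 0.418, 0.0]
contact_force: [0.6, -0.3, -0.1]
gripper_width: 1.004
```

>>> play_rows([
  {"offset": [0,0,0],"twist": -0.12,"grip": 1},
  {"offset": [0,0,0],"twist": -0.24,"grip": 1},
  {"offset": [0,0,0],"twist": -0.36,"grip": 1},
  {"offset": [0,0,0],"twist": -0.48,"grip": 1},
  {"offset": [0,0,0],"twist": -0.6,"grip": 1},
])

```text
time: 2.78
tool_pos: [0.5174, -0.0019, 0.4648]
tool_rot: [0.0, 0.744, 0.668, 0.0]
contact_force: [-0.4, -0.3, -0.2]
gripper_width: 1.001
```

>>> play_rows([
  {"offset": [0,0,0],"twist": -0.12,"grip": 1},
  {"offset": [0,0,0],"twist": -0.24,"grip": 1},
  {"offset": [0,0,0],"twist": -0.36,"grip": 1},
  {"offset": [0,0,0],"twist": -0.36,"grip": 1},
  {"offset": [0,0,0],"twist": -0.36,"grip": 1},
])

```text
time: 3.2
tool_pos: [0.5173, -0.0021, 0.4648]
tool_rot: [0.0, 0.617, 0.787, 0.0]
contact_force: [-0.4, -0.4, 0.5]
gripper_width: 0.997
```

```bash
cat > look.py <<'E'
from h import *
import sys
from scipy.spatial.transform import Rotation as R
s=manip.state(); T=np.array(manip.get_calibration("wrist")["T"])
im=manip.grab_frame("wrist"); cv2.imwrite(f"pics/{sys.argv[1]}.png",im)
Rt=R.from_quat(np.roll(s["tool_rot"],-1)).as_matrix()
print({k:np.round(s[k],3) for k in("time","joint_pos","tool_pos","contact_force","ft_torque","gripper_width")}); print(Rt.round(3))
for q in("cap_grip","cap_nozzle","canister"):
    for d in manip.tip_of(q,"wrist"): P=w("wrist",d["xyz"],T); print(q,round(d["p"],2),P.round(4),"tool mm",(Rt.T@(P-s["tool_pos"])*1e3).round(1))
E
python3 look.py wr1
```

```text
{'time': np.float64(3.2), 'joint_pos': array([-0.148, -0.237,  1.784,  0.   ,  1.594, -0.39 ]), 'tool_pos': array([ 0.517, -0.002,  0.465]), 'contact_force': array([-0.374, -0.447,  0.521]), 'ft_torque': array([-0.002, -0.012, -0.031]), 'gripper_width': np.float64(0.997)}
[[-0.24   0.971  0.   ]
 [ 0.971  0.24   0.   ]
 [-0.     0.    -1.   ]]
cap_grip 0.85 [ 0.5776 -0.092   0.046 ] tool mm [-101.7   36.9  418.8]
cap_grip 0.57 [0.5649 0.0597 0.1788] tool mm [ 48.7  60.9 286. ]
cap_nozzle 0.91 [0.56   0.0661 0.2053] tool mm [ 56.   57.7 259.5]
cap_nozzle 0.68 [0.7106 0.1151 0.0698] tool mm [ 67.5 215.7 395. ]
cap_nozzle 0.61 [ 0.5772 -0.0895  0.0723] tool mm [-99.1  37.1 392.5]
canister 0.89 [ 0.5598  0.0635 -0.    ] tool mm [ 53.6  56.9 464.9]
canister 0.74 [0.7889 0.0047 0.0168] tool mm [-58.4 265.2 448. ]
```

View pics/wr1.png

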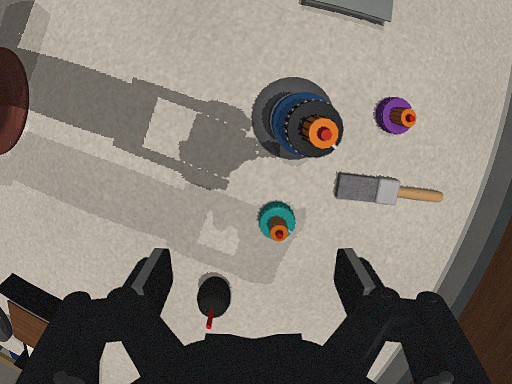

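The wrist view shows the black cap with its orange knob and red tip on the blue canister at (322,133), with the white dash at (336,148). Purple is at (398,117), turquoise at (278,222), and the brush and blower are clear. I'm moving over the cap.

>>> play_rows([
  {"offset": [18,19,0],"twist": 0,"grip": 1},
  {"offset": [36,38,0],"twist": 0,"grip": 1},
  {"offset": [54,57,15],"twist": 0,"grip": 1},
  {"offset": [54,57,40],"twist": 0,"grip": 1},
  {"offset": [54,57,55],"twist": 0,"grip": 1},
])

```text
time: 3.82
tool_pos: [0.5598, 0.0652, 0.4077]
tool_rot: [-0.001, 0.615, 0.788, -0.001]
contact_force: [-1.0, -0.9, -1.4]
gripper_width: 1.005
```

>>> play_rows([
  {"offset": [0,0,0],"twist": 0,"grip": 1},
  {"offset": [0,0,0],"twist": 0,"grip": 1},
])

```text
time: 3.98
tool_pos: [0.5594, 0.0641, 0.4087]
tool_rot: [-0.001, 0.616, 0.788, -0.001]
contact_force: [0.1, -0.3, 0.7]
gripper_width: 1.001
```

```bash
python3 look.py wr2
```

```text
{'time': np.float64(3.983), 'joint_pos': array([-0.018, -0.096,  1.753, -0.   ,  1.487, -0.263]), 'tool_pos': array([0.559, 0.064, 0.409]), 'contact_force': array([ 0.084, -0.28 ,  0.734]), 'ft_torque': array([-0.017, -0.044,  0.035]), 'gripper_width': np.float64(1.001)}
[[-0.242  0.97  -0.002]
 [ 0.97   0.242  0.   ]
 [ 0.001 -0.002 -1.   ]]
cap_grip 0.62 [0.5627 0.0614 0.1774] tool mm [ -3.6   3.  231.4]
cap_grip 0.62 [ 0.5773 -0.0936  0.0457] tool mm [-157.5  -20.   363. ]
cap_grip 0.56 [0.713  0.111  0.0455] tool mm [  8.1 161.2 362.9]
cap_grip 0.36 [0.5608 0.0679 0.2052] tool mm [  3.2   2.7 203.6]
cap_nozzle 0.92 [0.5602 0.0678 0.2073] tool mm [  3.2   2.1 201.5]
cap_nozzle 0.86 [0.7107 0.1156 0.0709] tool mm [ 13.1 160.  337.5]
cap_nozzle 0.59 [ 0.5735 -0.0885  0.0722] tool mm [-151.7  -22.5  336.5]
cap_nozzle 0.43 [0.5613 0.0635 0.1414] tool mm [ -1.2   2.3 267.3]
canister 0.66 [ 0.5593  0.0621 -0.0016] tool mm [-2.100e+00  3.000e-01  4.104e+02]
```

View pics/wr2.png

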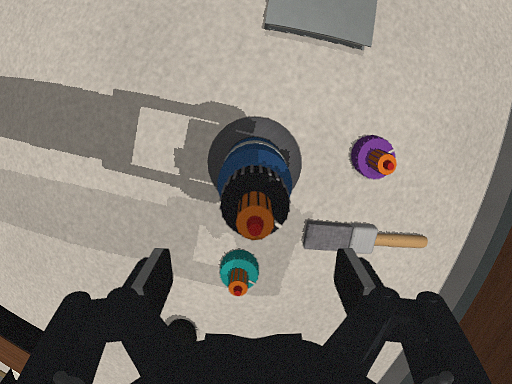

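The knob (255,215) sits centred between the open fingers and the white dash is visible at its right (305,228). I'm descending and gripping.

>>> play_rows([
  {"offset": [0,1,20],"twist": 0,"grip": 1},
  {"offset": [0,1,40],"twist": 0,"grip": 1},
  {"offset": [0,1,55],"twist": 0,"grip": 1},
  {"offset": [0,1,64],"twist": 0,"grip": 1},
  {"offset": [0,1,70],"twist": 0,"grip": 1},
])

```text
time: 4.6
tool_pos: [0.5605, 0.0641, 0.3394]
tool_rot: [-0.0, 0.616, 0.788, -0.0]
contact_force: [-0.1, -1.1, -0.5]
gripper_width: 1.002
```

>>> play_rows([
  {"offset": [0,0,0],"twist": 0,"grip": 0.5},
  {"offset": [0,0,0],"twist": 0,"grip": 0.45},
  {"offset": [0,0,0],"twist": 0,"grip": 0.2},
  {"offset": [0,0,0],"twist": 0,"grip": 0},
  {"offset": [0,0,0],"twist": 0,"grip": 0},
])

```text
time: 5.02
tool_pos: [0.5608, 0.0643, 0.3408]
tool_rot: [0.001, 0.615, 0.788, 0.0]
contact_force: [-1.4, 1.2, 3.6]
gripper_width: 0.297
```

>>> play_rows([
  {"offset": [0,0,0],"twist": 0,"grip": 0},
  {"offset": [0,0,0],"twist": 0,"grip": 0},
  {"offset": [0,0,0],"twist": 0,"grip": 0},
  {"offset": [0,0,0],"twist": 0,"grip": 0},
  {"offset": [0,0,0],"twist": 0,"grip": 0},
])

```text
time: 5.43
tool_pos: [0.5608, 0.0643, 0.3403]
tool_rot: [0.001, 0.615, 0.788, 0.0]
contact_force: [0.7, -0.2, 4.2]
gripper_width: 0.287
```

Gripped: the opening of 0.287 is about 25 mm, which matches the knob. Now pushing down.

>>> play_rows([
  {"offset": [0,0,2],"twist": 0,"grip": 0},
  {"offset": [0,0,4],"twist": 0,"grip": 0},
  {"offset": [0,0,6],"twist": 0,"grip": 0},
  {"offset": [0,0,7],"twist": 0,"grip": 0},
  {"offset": [0,0,7],"twist": 0,"grip": 0},
])

```text
time: 5.85
tool_pos: [0.561, 0.0643, 0.3351]
tool_rot: [0.001, 0.615, 0.788, 0.0]
contact_force: [-4.4, -0.5, 13.2]
gripper_width: 0.283
```

>>> play_rows([
  {"offset": [0,0,0],"twist": 0,"grip": 0},
  {"offset": [0,0,0],"twist": 0,"grip": 0},
])

```text
time: 6.02
tool_pos: [0.5609, 0.0643, 0.335]
tool_rot: [0.001, 0.615, 0.788, 0.0]
contact_force: [-4.1, 0.0, 12.7]
gripper_width: 0.29
```

>>> play_rows([
  {"offset": [0,0,2],"twist": 0,"grip": 0},
  {"offset": [0,0,4],"twist": 0,"grip": 0},
  {"offset": [0,0,4],"twist": 0,"grip": 0},
  {"offset": [0,0,4],"twist": 0,"grip": 0},
])

```text
time: 6.35
tool_pos: [0.5612, 0.0643, 0.3349]
tool_rot: [0.001, 0.615, 0.788, 0.0]
contact_force: [-12.1, -1.7, 27.6]
gripper_width: 0.286
```

>>> play_rows([
  {"offset": [0,0,-3],"twist": 0,"grip": 0},
  {"offset": [0,0,-6],"twist": 0,"grip": 0},
  {"offset": [0,0,-9],"twist": 0,"grip": 0},
  {"offset": [0,0,-10],"twist": 0,"grip": 0},
  {"offset": [0,0,-10],"twist": 0,"grip": 0},
])

```text
time: 6.77
tool_pos: [0.5608, 0.0643, 0.3394]
tool_rot: [0.001, 0.615, 0.788, 0.001]
contact_force: [0.9, -0.6, 3.7]
gripper_width: 0.287
```

>>> play_rows([
  {"offset": [0,0,0],"twist": 0,"grip": 0},
  {"offset": [0,0,0],"twist": 0,"grip": 0},
])

```text
time: 6.93
tool_pos: [0.5608, 0.0643, 0.339]
tool_rot: [0.001, 0.615, 0.788, 0.001]
contact_force: [0.6, 0.2, 5.6]
gripper_width: 0.285
```

The stop was at 0.3349 with 27 N, so full stroke. The cap is still about 2 mm down, so I'm easing up until the force nears zero.

>>> play_rows([
  {"offset": [0,0,-1],"twist": 0,"grip": 0},
  {"offset": [0,0,-2],"twist": 0,"grip": 0},
  {"offset": [0,0,-2],"twist": 0,"grip": 0},
  {"offset": [0,0,-2],"twist": 0,"grip": 0},
])

```text
time: 7.27
tool_pos: [0.5608, 0.0643, 0.3407]
tool_rot: [0.0, 0.615, 0.788, 0.0]
contact_force: [3.3, -0.7, 3.4]
gripper_width: 0.282
```

```bash
cat > st.py <<'E'
from h import *
s=manip.state(); print({k:np.round(s[k],4) for k in("time","joint_pos","tool_pos","contact_force","ft_torque","gripper_width")})
E
python3 st.py
```

```text
{'time': np.float64(7.2667), 'joint_pos': array([-1.7700e-02, -4.3400e-02,  1.8180e+00,  1.0000e-04,  1.3658e+00,
       -2.6260e-01]), 'tool_pos': array([0.5608, 0.0643, 0.3407]), 'contact_force': array([ 3.3367, -0.6609,  3.3614]), 'ft_torque': array([-0.0646, -0.5876,  0.0275]), 'gripper_width': np.float64(0.282)}
```

>>> play_rows([
  {"offset": [0,0,-1],"twist": 0,"grip": 0},
  {"offset": [0,0,-1],"twist": 0,"grip": 0},
  {"offset": [0,0,-1],"twist": 0,"grip": 0},
])

```text
time: 7.52
tool_pos: [0.5605, 0.0643, 0.3412]
tool_rot: [-0.0, 0.615, 0.788, 0.0]
contact_force: [3.8, 0.6, 0.3]
gripper_width: 0.284
```

```bash
python3 st.py
```

```text
{'time': np.float64(7.5167), 'joint_pos': array([-1.7700e-02, -4.4100e-02,  1.8178e+00,  1.0000e-04,  1.3680e+00,
       -2.6270e-01]), 'tool_pos': array([0.5605, 0.0643, 0.3412]), 'contact_force': array([3.7868, 0.6358, 0.2558]), 'ft_torque': array([-0.0254, -0.7633,  0.0101]), 'gripper_width': np.float64(0.2837)}
```

>>> play_rows([
  {"offset": [0,0,0],"twist": 0.06,"grip": 0},
  {"offset": [0,0,0],"twist": 0.12,"grip": 0},
  {"offset": [0,0,0],"twist": 0.18,"grip": 0},
  {"offset": [0,0,0],"twist": 0.18,"grip": 0},
])

```text
time: 7.85
tool_pos: [0.5602, 0.0644, 0.3411]
tool_rot: [-0.001, 0.684, 0.729, -0.001]
contact_force: [2.8, -0.6, 1.8]
gripper_width: 0.287
```

```bash
python3 st.py
```

```text
{'time': np.float64(7.85), 'joint_pos': array([-1.7600e-02, -4.4200e-02,  1.8181e+00,  1.0000e-04,  1.3696e+00,
       -8.1700e-02]), 'tool_pos': array([0.5602, 0.0644, 0.3411]), 'contact_force': array([ 2.7837, -0.6069,  1.8406]), 'ft_torque': array([ 0.0007, -0.2769, -0.0481]), 'gripper_width': np.float64(0.2873)}
```

>>> play_rows([
  {"offset": [0,0,0],"twist": 0.06,"grip": 0},
  {"offset": [0,0,0],"twist": 0.12,"grip": 0},
  {"offset": [0,0,0],"twist": 0.18,"grip": 0},
  {"offset": [0,0,0],"twist": 0.24,"grip": 0},
])

```text
time: 8.18
tool_pos: [0.5604, 0.0642, 0.3412]
tool_rot: [-0.0, 0.767, 0.642, -0.001]
contact_force: [2.2, -1.1, 0.4]
gripper_width: 0.286
```

```bash
python3 st.py
```

```text
{'time': np.float64(8.1833), 'joint_pos': array([-1.7700e-02, -4.4200e-02,  1.8180e+00, -4.0000e-04,  1.3688e+00,
        1.5840e-01]), 'tool_pos': array([0.5604, 0.0642, 0.3412]), 'contact_force': array([ 2.1832, -1.1023,  0.4042]), 'ft_torque': array([-0.0992, -0.4023,  0.047 ]), 'gripper_width': np.float64(0.2861)}
```

There's no resistance at 24° (|Mz| < 0.05 N m), past the furthest possible stop, so this is the loose way. I'm continuing to about 80°.

>>> play_rows([
  {"offset": [0,0,0],"twist": 0.1,"grip": 0},
  {"offset": [0,0,0],"twist": 0.2,"grip": 0},
  {"offset": [0,0,0],"twist": 0.3,"grip": 0},
  {"offset": [0,0,0],"twist": 0.4,"grip": 0},
  {"offset": [0,0,0],"twist": 0.5,"grip": 0},
])

```text
time: 8.6
tool_pos: [0.5604, 0.0642, 0.3415]
tool_rot: [-0.0, 0.902, 0.432, -0.001]
contact_force: [1.5, -1.0, 2.1]
gripper_width: 0.287
```

```bash
python3 st.py
```

```text
{'time': np.float64(8.6), 'joint_pos': array([-1.7700e-02, -4.4500e-02,  1.8177e+00, -5.0000e-04,  1.3695e+00,
        6.6050e-01]), 'tool_pos': array([0.5604, 0.0642, 0.3415]), 'contact_force': array([ 1.5253, -0.9765,  2.1053]), 'ft_torque': array([-0.1423, -0.3137,  0.0773]), 'gripper_width': np.float64(0.2874)}
```

>>> play_rows([
  {"offset": [0,0,0],"twist": 0.1,"grip": 0},
  {"offset": [0,0,0],"twist": 0.2,"grip": 0},
  {"offset": [0,0,0],"twist": 0.3,"grip": 0},
  {"offset": [0,0,0],"twist": 0.4,"grip": 0},
  {"offset": [0,0,0],"twist": 0.5,"grip": 0},
])

```text
time: 9.02
tool_pos: [0.5602, 0.0643, 0.3413]
tool_rot: [-0.0, 0.981, 0.195, -0.001]
contact_force: [-0.3, -0.0, 1.7]
gripper_width: 0.286
```

```bash
python3 st.py; python3 look.py wr3
```

```text
{'time': np.float64(9.0167), 'joint_pos': array([-1.7600e-02, -4.4500e-02,  1.8180e+00, -1.0000e-04,  1.3705e+00,
        1.1605e+00]), 'tool_pos': array([0.5602, 0.0643, 0.3413]), 'contact_force': array([-0.3423, -0.0092,  1.6679]), 'ft_torque': array([-0.0241, -0.09  ,  0.0312]), 'gripper_width': np.float64(0.2858)}
{'time': np.float64(9.017), 'joint_pos': array([-0.018, -0.044,  1.818, -0.   ,  1.371,  1.161]), 'tool_pos': array([0.56 , 0.064, 0.341]), 'contact_force': array([-0.342, -0.009,  1.668]), 'ft_torque': array([-0.024, -0.09 ,  0.031]), 'gripper_width': np.float64(0.286)}
[[ 0.924  0.383 -0.002]
 [ 0.383 -0.924 -0.   ]
 [-0.002 -0.001 -1.   ]]
cap_grip 0.95 [ 0.5772 -0.0935  0.0456] tool mm [-44.  152.5 295.7]
cap_grip 0.62 [0.5635 0.059  0.1761] tool mm [  1.4   6.3 165.2]
cap_nozzle 0.94 [0.5634 0.0637 0.2047] tool mm [  3.1   1.9 136.6]
cap_nozzle 0.85 [0.7112 0.1161 0.0735] tool mm [160.   10.2 267.5]
cap_nozzle 0.62 [ 0.575  -0.0894  0.0711] tool mm [-44.5 147.9 270.3]
canister 0.72 [0.5626 0.0603 0.0011] tool mm [  1.5   4.9 340.2]
```

View pics/wr3.png

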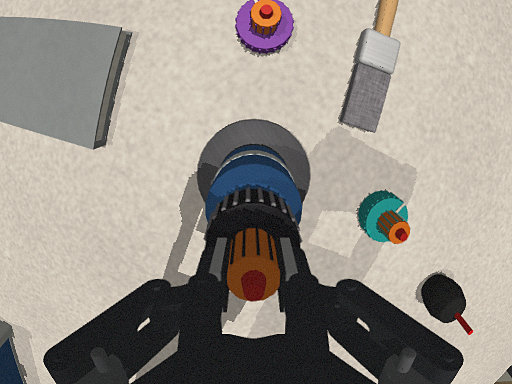

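The knob (255,265) is firmly between the pads. The dash is hidden under the right finger, where it sat before, so the cap turned with the gripper (81°). I'm lifting gently.

>>> play_rows([
  {"offset": [0,0,-1],"twist": 0,"grip": 0},
  {"offset": [0,0,-3],"twist": 0,"grip": 0},
  {"offset": [0,0,-5],"twist": 0,"grip": 0},
  {"offset": [0,0,-6],"twist": 0,"grip": 0},
  {"offset": [0,0,-6],"twist": 0,"grip": 0},
])

```text
time: 9.63
tool_pos: [0.5605, 0.0643, 0.3475]
tool_rot: [-0.0, 0.98, 0.197, -0.0]
contact_force: [0.1, 0.4, -1.1]
gripper_width: 0.287
```

It's free: -1.1 N is just the cap's weight. Lifting to about +125 mm.

>>> play_rows([
  {"offset": [0,0,-6],"twist": 0,"grip": 0},
  {"offset": [0,0,-14],"twist": 0,"grip": 0},
  {"offset": [0,0,-22],"twist": 0,"grip": 0},
  {"offset": [0,0,-32],"twist": 0,"grip": 0},
  {"offset": [0,0,-44],"twist": 0,"grip": 0},
])

```text
time: 10.05
tool_pos: [0.5605, 0.0643, 0.3928]
tool_rot: [-0.0, 0.98, 0.197, -0.0]
contact_force: [1.0, -0.6, -1.2]
gripper_width: 0.283
```

>>> play_rows([
  {"offset": [0,0,-18],"twist": 0,"grip": 0},
  {"offset": [0,0,-36],"twist": 0,"grip": 0},
  {"offset": [0,0,-54],"twist": 0,"grip": 0},
  {"offset": [0,0,-68],"twist": 0,"grip": 0},
  {"offset": [0,0,-76],"twist": 0,"grip": 0},
])

```text
time: 10.47
tool_pos: [0.5607, 0.0643, 0.4713]
tool_rot: [0.0, 0.98, 0.197, 0.002]
contact_force: [-0.4, -0.4, -0.8]
gripper_width: 0.287
```

>>> play_rows([
  {"offset": [0,0,0],"twist": 0,"grip": 0},
  {"offset": [0,0,0],"twist": 0,"grip": 0},
  {"offset": [0,0,0],"twist": 0,"grip": 0},
  {"offset": [0,0,0],"twist": 0,"grip": 0},
  {"offset": [0,0,0],"twist": 0,"grip": 0},
])

```text
time: 10.88
tool_pos: [0.5604, 0.0643, 0.4662]
tool_rot: [-0.0, 0.98, 0.197, -0.001]
contact_force: [0.1, 0.3, 0.1]
gripper_width: 0.283
```

```bash
python3 look.py wr4; python3 - <<'E'
from h import *
im=manip.grab_frame("scene"); cv2.imwrite("pics/scene2.png",im)
for q in("cap_grip","cap_nozzle","book_mid","blower_mid","brush_grip"):
    for d in manip.tip_of(q,"scene"): print(q,round(d["p"],2),w("scene",d["xyz"]).round(3))
E
```

```text
{'time': np.float64(10.883), 'joint_pos': array([-0.018, -0.121,  1.681,  0.   ,  1.584,  1.157]), 'tool_pos': array([0.56 , 0.064, 0.466]), 'contact_force': array([0.084, 0.304, 0.124]), 'ft_torque': array([-0.028, -0.01 , -0.025]), 'gripper_width': np.float64(0.283)}
[[ 0.923  0.386 -0.002]
 [ 0.386 -0.923  0.   ]
 [-0.002 -0.001 -1.   ]]
cap_grip 0.81 [0.5611 0.0608 0.3046] tool mm [ -0.4   3.7 161.6]
cap_grip 0.69 [ 0.5796 -0.0929  0.045 ] tool mm [-42.  152.9 421.1]
cap_grip 0.68 [0.7106 0.1121 0.0429] tool mm [157.9  14.2 423. ]
cap_nozzle 0.88 [0.7091 0.1165 0.0714] tool mm [158.1   9.5 394.5]
cap_nozzle 0.83 [0.5614 0.0663 0.3288] tool mm [  2.   -1.3 137.4]
cap_nozzle 0.8 [ 0.5769 -0.0879  0.071 ] tool mm [-42.6 147.2 395.1]
canister 0.57 [0.5622 0.0626 0.001 ] tool mm [  2.    2.7 465.2]
cap_grip 0.8 [ 0.578 -0.091  0.039]
cap_grip 0.69 [0.559 0.064 0.305]
cap_grip 0.6 [0.708 0.118 0.039]
cap_nozzle 0.94 [0.566 0.068 0.329]
cap_nozzle 0.93 [ 0.577 -0.091  0.065]
cap_nozzle 0.76 [0.716 0.117 0.066]
cap_nozzle 0.4 [0.584 0.338 0.02 ]
book_mid 0.85 [0.586 0.337 0.017]
blower_mid 0.7 [ 0.507 -0.247  0.029]
brush_grip 0.59 [0.789 0.004 0.01 ]
```

View pics/scene2.png

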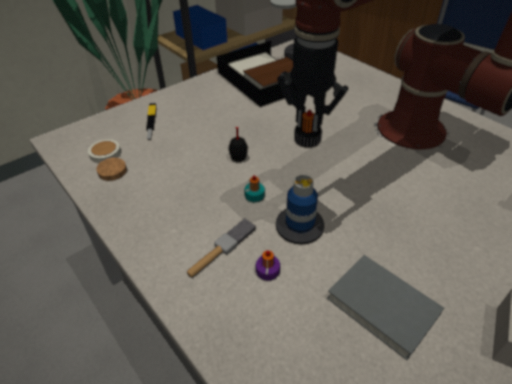

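The cap hangs upright in the gripper (308,130), the bare metal neck shows on the canister (303,182), and the bystanders haven't moved. cap_grip is at z ≈ 0.305, well above 0.28. Handing in.

```bash
python3 -c "
from h import *
print(manip.job_done()); import runpy; runpy.run_path('st.py')"
```

```text
the job is handed in; nothing more can be done
None
the job is handed in; nothing more can be done
```

The job is handed in, with no verdict reported; by my own checks every step was met. It took about 11 s of the 51 s.

- **Pressure release:** I gripped the orange knob and pushed the cap down to its hard stop (about 27 N). I then let it up until the vertical force was near zero. The height after spring-back was judged from the tool height (0.341 m, 6 mm above the stop) and the force, not from a camera.
- **Unscrewing:** The first direction I tried, clockwise seen from above, gave freely. It passed 24° with almost no torque, beyond the furthest possible stop at 18°, so this canister has a left-hand thread. I turned it to 81°.
- **Lift:** The cap came off with only about 1 N of pull.
- **Last checks:**
  - Both cameras put the grip point at about z = 0.305 m, 125 mm higher than it sat.
  - The cap hung upright in the gripper with the bare neck showing below it.
  - The book, blower and brush were within about 4 mm of where they started, which is measuring noise.
  - None of the checks failed. The low-confidence network reports, such as a "nozzle" on the book, were false and I ignored them.

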